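# Press a label holder home behind the riser's lip

### The job

The amber bottle on the low bench riser has no label holder in its bay yet. Pick up the white label holder by its blue rib, lower it over the riser's front lip in that bay, orange-striped face in front and tongue feeling its way into the slot behind the lip, and press it gently down against the spring until it sits fully home on the lip; finish while still holding it pressed home. Leave the bottles, the slide box and the phone where they are.

Things in the scene. Friction and masses are not known exactly. Their poses are not given: they have to be found in the camera images.
- riser: fixed bench riser 192 deep x 280 wide, white board 70 mm high. Origin on the bench under the middle of the front lip; x to the rear, y left along the lip. Lip: steel, x -2 to 2 mm, 85 mm high, full width. Behind it a slot, x 2 to 14 mm, rear wall 70 mm high, open in two bays 94 mm long centred at y +65 (left) and -65 mm (right); grey fillers 70 mm high close the rest of it.
- bay_left (a point): point on the top of the lip (85 mm above the bench) at the middle of the left bay; axes as the riser's
- bay_right (a point): point on the top of the lip (85 mm above the bench) at the middle of the right bay; axes as the riser's
- spring_left (a joint): how far the yellow spring bar in the left bay's slot (56 mm long, its top 57 mm above the bench when free) is pressed down, m: 0 free, 0.008 with a holder fully home on the lip, 0.012 at most. It starts to yield at about 3 N and takes about 8 N at 0.008; let go, it lifts the holder again.
- spring_right (a joint): the same for the right bay's spring bar
- holder: white label holder, about 80 g, standing loose, its face roughly towards the robot: an upside-down U 74 mm wide (y). Origin at its bottom under the rib. Front face x -8 to -5 mm, orange stripes on it and along its top edge; tongue at the back, x 5 to 11; both 0 to 36 mm high. Bridge 36 to 42 high; blue grip rib on it 10 thick (x), 40 wide (y), 42 to 72 high. Home, the bridge rests on the lip.
- seat (a point): middle of the underside of the holder's bridge, 36 mm above the holder's origin: home, it lies on the top of the lip; axes as the holder's
- label_face (a point): middle of the holder's orange-striped front face, 18 mm above and 8 mm in front (-x) of its origin
- rib_top (a point): middle of the top of the blue grip rib, 72 mm above the holder's origin
- amber_bottle: amber bottle with a black cap and paper band, 56 mm across, 110 mm high, standing on the riser's board 115 mm behind the lip, behind the middle of the left or of the right bay: the holder belongs in that bay. Origin at the middle of its bottom.
- white_bottle: white bottle with a blue cap, same size, behind the other bay. Origin at the middle of its bottom.
- slide_box: green slide box 85 x 100 x 34 mm on the bench, to one side. Origin at the middle of its bottom.
- phone: phone with a black screen and silver rim lying on the bench, 150 x 74 x 9 mm, to the other side. Origin at the middle of its bottom.
Not all that is in view belongs to the job. Leave any red look-alike of the holder alone. What is shaped like the amber_bottle but red is not meant.

How it is judged:
On the way, in this order (a step that is already met when the one before it is completed fails the run):
1. the holder is held by the gripper, clear of the bench and of the riser (height (world z) of holder above 0.03 m and contact force between the fingers and holder above 1 N and contact force between holder and riser below 0.1 N), for 0.2 s.
2. its tongue is behind the lip in the amber bottle's bay, striped face in front, and touches the spring bar (x of seat in the frame of riser between -0.006 and 0.006 m and horizontal distance between seat and amber_bottle below 0.135 m and x of label_face in the frame of riser below -0.001 m and z of seat in the frame of riser below 0.0945 m and value of joint any of spring_left, spring_right above 0.0008 m), for 0.05 s.
At the end, for the whole second after the job is handed in: Still held pressed home in the amber bottle's bay: striped face before the lip, tongue behind it, bridge within 2.2 mm of the lip's top, spring bar down over 5.5 mm, upright and in line with the lip within 0.12 rad, at rest, pushing the riser with over 5 N, fingers on the holder (x of seat in the frame of riser between -0.006 and 0.006 m and horizontal distance between seat and amber_bottle below 0.135 m and x of label_face in the frame of riser below -0.001 m and z of seat in the frame of riser below 0.0872 m and angle between holder's own z axis and vertical below 0.12 rad and angle between the x axis of holder and the x axis of riser, either way round below 0.12 rad and value of joint any of spring_left, spring_right above 0.0055 m and contact force between holder and riser above 5 N and contact force between the fingers and holder above 2 N and linear speed of holder below 0.02 m/s); the arm keeps its last pose, push and grip.
It fails at once if the amber bottle is moved more than 20 mm or tipped (distance of amber_bottle from where it was at the start of the episode above 0.02 m or angle between amber_bottle's own z axis and vertical above 0.3 rad).
It fails at once if the white bottle is moved more than 20 mm or tipped (distance of white_bottle from where it was at the start of the episode above 0.02 m or angle between white_bottle's own z axis and vertical above 0.3 rad).
It fails at once if the slide box is moved more than 20 mm or tipped (distance of slide_box from where it was at the start of the episode above 0.02 m or angle between slide_box's own z axis and vertical above 0.3 rad).
It fails at once if the phone is moved more than 20 mm or tipped (distance of phone from where it was at the start of the episode above 0.02 m or angle between phone's own z axis and vertical above 0.3 rad).
It fails at once if the holder is rammed: it pushes on the riser with more than 60 N (contact force between holder and riser above 60 N).
It also fails if it takes over 32 s, if anything falls off the work surface, if the arm or the gripper's body presses on something with over 40 N, if the wrist force passes 120 N, or if a joint passes its speed limit or range.

### The arm

A 6-joint arm with a two-finger parallel gripper is mounted at the origin on the work surface. World frame = base frame: x ahead of the robot, y to its left, z up, the work surface at z = 0. Lengths are in m, angles in rad, forces in N, time in s.
With the tool pointing down it reaches from about 0.3 to 0.775 m from the base axis. Payload 14.6 kg.
Tool frame: the origin (TCP) lies at the very end of the fingers, on their centre line; the grasp point (between the pads) lies 19 mm behind it (ctrl.grasp_offset is the distance from the TCP to the grasp point, in m); z points along the fingers, y is the line along which they close (so a half turn about z gives the same grasp; the last joint's range is limited). The gripper opens to 94 mm and grips with 3 to 60 N. Pads are 16 mm wide; open, the fingers measure 119 mm over their backs; the gripper's body (75 mm by 177 mm) begins 78 mm behind the grasp point.
Start: joints at [1.192, 0.3, 1.521, -0, 1.321, -0.067], TCP at [0.169, 0.523, 0.205] pointing down, gripper open.
Joint ranges: [-3.03, 3.03], [-0.79, 2.21], [0.23, 2.52], [-1.04, 4.18], [0, 3.07], [-2.55, 2.55]. Speed limits (rad/s): [2.22, 2.22, 2.57, 3.14, 3.14, 3.14].

### API

Orientations are given as [roll, pitch, yaw] about the fixed x, y, z axes, in that order (R = Rz(yaw) Ry(pitch) Rx(roll)).
In Python, from station import ctrl gives the robot as it stands.
- The arm moves only by the tool step_arm, never from a script. Its argument "plan" is a list that holds one entry, the list of rows, each a list of 6 numbers: the shift along the tool's x, y, z in units of 30 mm (1.0 is 30 mm), then the turn, a rotation vector about the tool's x, y, z in units of 6 degrees (1.0 is 6 degrees). In form: [[[dx, dy, dz, wx, wy, wz], ...]]. A call has 1 to 8 rows; each row is the pose to reach, as a shift and turn from the pose commanded when the call began, along the tool's axes at that moment; what a row does not reach only later rows make up. A row lasts 1/12 s, in which the tool goes at most 41.7 mm and 7.16 degrees, less where a joint would pass 70% of its speed; a pose out of reach is approached as far as the arm can. A call with a gripper value outside its range is refused whole. "grip" is the opening, from 0 (shut) to 1 (fully open), set as the call begins (left out, the last holds). The fingers move at their own pace and stop on an object; "squeeze" is the grip in N (left out, the last holds). Time passes only in rows, so rows that repeat a pose let the fingers close. It gives the time, the measured TCP pose, the force, the opening and the grip force at its end, in the units of the state.
- ctrl.get_obs(): the state, without advancing time (a new reading comes with each control period).
- ctrl.camera(name): name is "scene" or "side" or "wrist"; returns the picture (400x640x3 uint8, red, green, blue); there is no depth.
- ctrl.camera_model(name): a dict with "intrinsics" (3x3 intrinsics, pixels), "R" (3x3) and "t" (3): a world point X has camera coordinates R X + t; the wrist camera has in their place "tool_from_camera" (4x4, takes a point from camera to tool coordinates, whose origin is the TCP and whose axes are the flange's). Camera axes: x right, y down, z forward; pixel columns grow to the right and rows downward; lengths in m; the calibration is good to about 2 mm. A picture is of the moment at which its call begins: read the wrist's pose just before it. camera_model takes no time and is no camera call.
- ctrl.hand_in(): hands the job in; it is judged then, once.
Trained networks look in the newest picture that a camera, given by its name, has taken for a name from the list of things; names that differ only in an ending like _2 or _b are one class to them, and where a whole thing is asked for, a point or a joint stands for the part that bears it (a point fixed in the world has none). Each returns a list of dicts, best first, with "confidence" (0 to 1); they miss things now and then, are a little off and sometimes report something else, mostly with a low value. They report only what shows in the picture. A call takes as long as a camera call. They do not tell look-alikes from the thing itself.
- ctrl.masks_of(query, camera): "pixels" (400x640 bool, what is visible of it) and "at" ([column, row] in pixels, amid what is visible of it).
- ctrl.place_of(query, camera): "at" ([column, row] in pixels: a listed point, or the origin of a listed thing).
The state is a dict: "time_s": time; "qpos": joint angles; "joint_vel": joint speeds; "tau": joint torques, N m; "ee_pos": TCP position; "eef_rot": TCP orientation; "force": force on the tool from outside, world axes, zero at the start; "moment": the same for the moment, N m; "grip_width": finger opening in m; "grip_force": force on a finger pad.
Only numpy, scipy, OpenCV 4.12 (cv2) and the standard library are available. Lean on these libraries where they do the work, as an engineer would, in place of code of your own. Each camera call takes 0.05 s, during which the arm holds its last target. There are 200 camera calls.

## Working session

There is one attempt and no reset: what is moved stays moved. The work goes in short steps, Python scripts to look and compute and a tool call to move; the robot and the scene stay as the last step left them, time stands still between calls to the robot, and variables do not carry over. Pictures are saved under pics/ and viewed, at most 10 in all, crops included, and the job is handed in when it is done.

Besides the shell and the picture viewer there is one more tool, called after "Request:" in YAML: its name, and indented under it one key for each argument. step_arm: Moves the arm, as the interface text tells. Its arguments: {"type":"object","properties":{"plan":{"type":"array","items":{"type":"array","items":{"type":"array","items":{"type":"number"}}}},"grip":{"type":"number"},"squeeze":{"type":"number"}},"required":["plan"]}

```bash
mkdir -p pics; cat > h.py <<'E'
import numpy as np,cv2
from station import ctrl
from scipy.spatial.transform import Rotation as Ro
def T_tool():
    o=ctrl.get_obs(); T=np.eye(4); T[:3,:3]=Ro.from_euler('xyz',o['eef_rot']).as_matrix(); T[:3,3]=o['ee_pos']; return T
def cam(name,T=None):
    m=ctrl.camera_model(name); K=np.array(m['intrinsics'])
    if 'R' in m: return K,np.array(m['R']),np.array(m['t'])
    W=np.linalg.inv(T@np.array(m['tool_from_camera'])); return K,W[:3,:3],W[:3,3]
def ray(c,px):
    K,R,t=c; d=R.T@np.linalg.solve(K,[px[0],px[1],1.]); return -R.T@t,d/np.linalg.norm(d)
def onz(c,px,z):
    o,d=ray(c,px); return o+d*(z-o[2])/d[2]
def tri(*cp):
    A=np.zeros((3,3));b=np.zeros(3)
    for c,p in cp:
        o,d=ray(c,p);P=np.eye(3)-np.outer(d,d);A+=P;b+=P@o
    X=np.linalg.solve(A,b)
    return X,[np.linalg.norm(proj(c,X)-p) for c,p in cp]
def proj(c,X):
    K,R,t=c; v=K@(R@np.asarray(X)+t); return v[:2]/v[2]
E
python3 - <<'E'
from h import *
np.set_printoptions(precision=4,suppress=True)
for n in ['scene','side']:
    im=ctrl.camera(n); cv2.imwrite(f'pics/{n}0.png',im[:,:,::-1])
    K,R,t=cam(n); print(n,'pos',-R.T@t,'fwd',R[2],K[0,0])
    for q in ['holder','seat','rib_top','label_face','riser','bay_left','bay_right','amber_bottle','white_bottle','slide_box','phone']:
        print(q,[(np.round(d['at'],1).tolist(),round(d['confidence'],2)) for d in ctrl.place_of(q,n)][:3])
print(ctrl.get_obs()['time_s'],T_tool())
E
```

```text
scene pos [1.1487 0.1863 0.8023] fwd [-0.6341 -0.2055 -0.7454] 368.78565947325836
holder [([385.6, 208.7], 0.88), ([347.5, 206.3], 0.82), ([352.3, 181.4], 0.59)]
seat [([346.9, 196.5], 0.92), ([356.7, 173.4], 0.67), ([386.2, 201.0], 0.6)]
rib_top [([348.0, 185.4], 0.87), ([356.2, 164.0], 0.76)]
label_face [([385.2, 202.9], 0.83), ([351.4, 173.5], 0.75), ([350.2, 196.8], 0.58)]
riser [([311.9, 228.1], 0.67)]
bay_left [([334.8, 209.9], 0.8)]
bay_right [([284.0, 201.3], 0.76)]
amber_bottle [([391.3, 281.3], 0.84), ([328.7, 249.3], 0.61)]
white_bottle [([271.8, 243.5], 0.58)]
slide_box [([442.5, 220.8], 0.62)]
phone [([249.8, 177.7], 0.75)]
side pos [ 0.4848 -0.6613  0.7538] fwd [ 0.0644  0.7196 -0.6914] 371.3002199899726
holder [([299.6, 224.4], 0.8), ([289.8, 196.2], 0.74), ([261.4, 228.5], 0.67)]
seat [([298.4, 214.8], 0.69), ([259.9, 217.2], 0.65), ([289.3, 190.9], 0.64)]
rib_top [([288.4, 180.8], 0.88), ([257.1, 207.0], 0.82), ([299.5, 205.8], 0.59)]
label_face [([258.9, 222.6], 0.87), ([287.8, 189.3], 0.84), ([291.0, 221.6], 0.6)]
riser [([340.2, 242.0], 0.8)]
bay_left [([334.4, 199.4], 0.81)]
bay_right [([350.1, 237.5], 0.93)]
amber_bottle [([364.1, 177.8], 0.79), ([375.8, 194.4], 0.77)]
white_bottle [([396.4, 232.1], 0.85)]
slide_box [([288.7, 161.7], 0.62)]
phone [([298.1, 339.1], 0.9)]
1.2 [[-0.9518  0.3068  0.      0.1687]
 [ 0.3068  0.9518 -0.      0.5235]
 [-0.     -0.     -1.      0.2054]
 [ 0.      0.      0.      1.    ]]
```

```bash
python3 - <<'E'
import cv2,numpy as np
a=cv2.imread('pics/scene0.png')[130:320,200:480];b=cv2.imread('pics/side0.png')[130:320,220:500]
f=lambda i:cv2.resize(i,None,fx=2.8,fy=2.8,interpolation=cv2.INTER_CUBIC)
cv2.imwrite('pics/a.png',f(a)[:600]);cv2.imwrite('pics/b.png',f(b)[:600])
E
```

```text
(no output)
```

View pics/a.png

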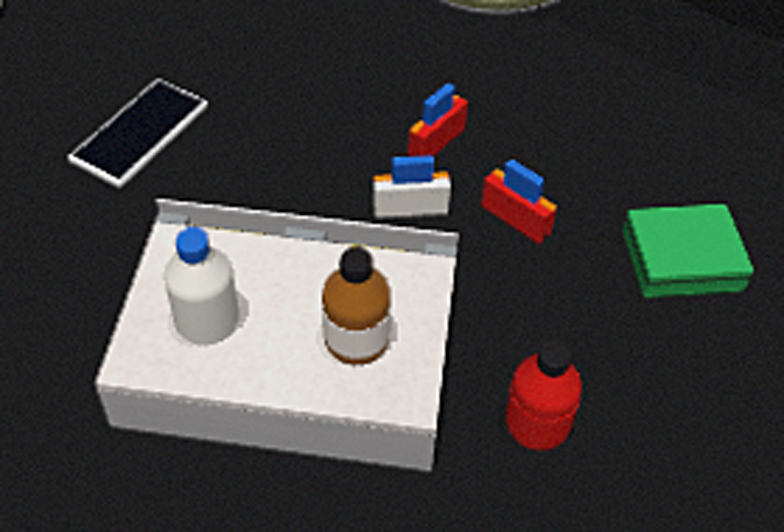

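View pics/b.png

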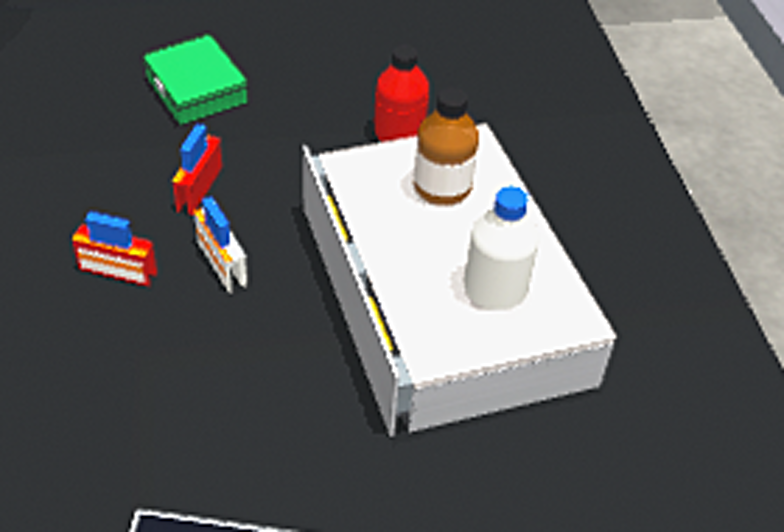

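The scene view shows three holders. White is at scene (347,196) / side (298,216). Red look-alikes are at scene (356,173) and (386,201), side (260,220) and (289,190). The white body with the blue rib fits. The amber bottle at scene (328,249) is behind the left bay, since y+ is to the right in this view. The red bottle at scene (391,281) is off the riser and ignored.

```bash
python3 - <<'E'
from h import *
np.set_printoptions(precision=4,suppress=True)
s,d=cam('scene'),cam('side')
for n,a,b in [('seat',(346.9,196.5),(298.4,214.8)),('rib',(348,185.4),(299.5,205.8)),('face',(350.2,196.8),(291,221.6)),('hold',(347.5,206.3),(299.6,224.4)),
 ('bayL',(334.8,209.9),(334.4,199.4)),('bayR',(284,201.3),(350.1,237.5)),('amber',(328.7,249.3),(375.8,194.4)),('white',(271.8,243.5),(396.4,232.1)),('box',(442.5,220.8),(288.7,161.7)),('phone',(249.8,177.7),(298.1,339.1)),
 ('redA',(356.2,164),(257.1,207)),('redBseat',(386.2,201),(289.3,190.9)),('riser',(311.9,228.1),(340.2,242))]:
    X,e=tri((s,a),(d,b)); print(n,X,np.round(e,1))
# riser lip ends & holder edges by picture: color masks
for n,c in [('scene',s),('side',d)]:
    im=cv2.imread(f'pics/{n}0.png'); hsv=cv2.cvtColor(im,cv2.COLOR_BGR2HSV)
    m=cv2.inRange(hsv,(105,120,60),(125,255,255)); k,l,st,ce=cv2.connectedComponentsWithStats(m)
    for i in range(1,k):
        if st[i,4]>15:
            p=np.argwhere(l==i)[:,::-1]; print(n,'blue',ce[i],st[i,4],cv2.minAreaRect(p.astype(np.float32)))
    g=onz
# lip ends top z=.085 from crops (scene)
for c,p in [(s,(200+157/2.8,130+200/2.8)),(s,(200+458/2.8,130+235/2.8)),(d,(220+304/2.8,130+146/2.8)),(d,(220+394/2.8,130+375/2.8))]: print('lip',onz(c,p,.085))
E
```

```text
seat [0.4676 0.0237 0.0356] [0.1 0.1]
rib [0.4692 0.0219 0.0762] [1.7 1.8]
face [0.4447 0.027  0.0096] [0.5 0.5]
hold [ 0.4679  0.027  -0.0057] [0.  0.1]
bayL [0.5645 0.0185 0.086 ] [0.8 0.8]
bayR [ 0.5842 -0.1142  0.0915] [0.1 0.2]
amber [0.6769 0.0379 0.0744] [0.6 0.5]
white [ 0.7017 -0.0966  0.0734] [1. 1.]
box [0.4457 0.2933 0.0046] [0.2 0.2]
phone [ 0.4488 -0.2955 -0.0078] [0.6 0.9]
redA [0.3661 0.0235 0.0735] [1.2 1.4]
redBseat [0.4443 0.1311 0.0271] [0.4 0.4]
riser [ 0.5718 -0.0449 -0.0083] [0.2 0.2]
scene blue [55.0317 90.9338] 21238 ((68.5, 107.5), (215.0, 137.0), 90.0)
scene blue [154.7566  27.3727] 1331 ((158.3872528076172, 30.108749389648438), (76.12086486816406, 30.695560455322266), 55.491477966308594)
scene blue [200.0918  69.7198] 207 ((200.01551818847656, 69.7362060546875), (31.827335357666016, 6.870477199554443), 3.3664605617523193)
scene blue [151.0933  80.4667] 150 ((151.8994140625, 79.45858764648438), (18.76923179626465, 11.615386962890625), 67.38013458251953)
scene blue [356.1121 166.4019] 107 ((356.5, 165.99998474121094), (7.77817440032959, 16.26345443725586), 4
[... 852 characters left out ...]
182.7683] 82 ((288.9000244140625, 181.70001220703125), (7.602630138397217, 16.54690170288086), 26.56505012512207)
side blue [401.3333 203.5333] 75 ((402.0, 202.5), (11.0, 10.0), 90.0)
side blue [297.2319 209.7101] 69 ((296.86767578125, 208.27944946289062), (18.178848266601562, 6.6884446144104), 59.036251068115234)
side blue [258.5954 211.9542] 131 ((258.2647399902344, 211.44119262695312), (17.70509910583496, 10.429031372070312), 14.03624439239502)
side blue [483.0625 396.1875] 16 ((482.9000549316406, 396.3000793457031), (1.3416407108306885, 12.969193458557129), 63.43495178222656)
lip [ 0.6015 -0.1856  0.085 ]
lip [0.5561 0.0904 0.085 ]
lip [0.5552 0.09   0.085 ]
lip [ 0.5978 -0.1858  0.085 ]
```

```bash
cat >> h.py <<'E'
def go(pos,yaw):
    """tool down, tool y axis at world angle yaw -> units"""
    T=T_tool(); R=np.column_stack([[np.sin(yaw),-np.cos(yaw),0],[np.cos(yaw),np.sin(yaw),0],[0,0,-1.]])
    dp=T[:3,:3].T@(np.array(pos)-T[:3,3])/.03
    rv=np.degrees(Ro.from_matrix(T[:3,:3].T@R).as_rotvec())/6
    return np.round(dp,3),np.round(rv,3)
E
python3 - <<'E'
from h import *
np.set_printoptions(precision=4,suppress=True)
m=ctrl.camera_model('wrist');print(m)
print(T_tool()[:3,:3])
for x in (.43,.46,.5):
    p=[x,.024,.22];print(go(p,0.1))
    T=np.eye(4);y=.1;T[:3,:3]=np.column_stack([[np.sin(y),-np.cos(y),0],[np.cos(y),np.sin(y),0],[0,0,-1.]]);T[:3,3]=p
    c=cam('wrist',T)
    for X in [(.468,.024,.072),(.567,.016,.085),(.6,-.186,.085),(.556,.09,.085)]: print(proj(c,X))
E
```

```text
{'intrinsics': array([[348.7787,   0.    , 322.7082],
       [  0.    , 348.7787, 198.1656],
       [  0.    ,   0.    ,   1.    ]]), 'tool_from_camera': array([[ 0.0006, -0.9733, -0.2294,  0.0666],
       [ 1.    ,  0.0006, -0.0001,  0.0002],
       [ 0.0002, -0.2294,  0.9733, -0.1799],
       [ 0.    ,  0.    ,  0.    ,  1.    ]])}
[[-0.9518  0.3068  0.    ]
 [ 0.3068  0.9518 -0.    ]
 [-0.     -0.     -1.    ]]Traceback (most recent call last):
  File "<stdin>", line 6, in <module>
  File "h.py", line 26, in go
    rv=np.degrees(Ro.from_matrix(T[:3,:3].T@R).as_rotvec())/6
                  ~~~~~~~~~~~~~~^^^^^^^^^^^^^^
  File "scipy/spatial/transform/_rotation.pyx", line 1143, in scipy.spatial.transform._rotation.Rotation.from_matrix
ValueError: Non-positive determinant (left-handed or null coordinate frame) in rotation matrix 0: [[-0.4003 -0.9164  0.    ]
 [-0.9164  0.4003  0.    ]
 [ 0.      0.      1.    ]].
```

```bash
sed -i 's/\[\[np.sin(yaw),-np.cos(yaw),0\]/[[-np.sin(yaw),np.cos(yaw),0]/' h.py
python3 - <<'E'
from h import *
np.set_printoptions(precision=4,suppress=True)
for x in (.46,.5):
    p=[x,.02,.22];print(go(p,0.1))
    T=np.eye(4);y=.1;T[:3,:3]=np.column_stack([[-np.sin(y),np.cos(y),0],[np.cos(y),np.sin(y),0],[0,0,-1.]]);T[:3,3]=p
    c=cam('wrist',T)
    for X in [(.468,.024,.072),(.567,.016,.085),(.6,-.186,.085),(.556,.09,.085)]: print(proj(c,X))
E
```

```text
(array([-14.39 , -12.995,  -0.485]), array([ 0.   ,  0.   , 11.068]))
[331.2409 184.0373]
[436.254  205.5559]
[433.7202 391.0453]
[438.5929 123.6051]
(array([-15.659, -12.586,  -0.485]), array([ 0.   ,  0.   , 11.068]))
[289.5582 179.9002]
[393.7653 201.37  ]
[396.5904 387.844 ]
[393.7396 118.9421]
```

Request:
step_arm:
  plan:
    - [[-15,-12.8,-0.5,0,0,11],[-15,-12.8,-0.5,0,0,11],[-15,-12.8,-0.5,0,0,11],[-15,-12.8,-0.5,0,0,11],[-15,-12.8,-0.5,0,0,11],[-15,-12.8,-0.5,0,0,11],[-15,-12.8,-0.5,0,0,11],[-15,-12.8,-0.5,0,0,11]]
  grip: 0.5

```text
time_s: 1.87
ee_pos: [0.3442, 0.238, 0.2142]
eef_rot: [3.141, -0.0, 1.824]
force: [1.0, 0.6, -0.4]
grip_width: 0.0474
grip_force: 0.0
```

```bash
python3 - <<'E'
from h import *
print(go([.48,.022,.22],.1),ctrl.get_obs()['time_s'])
E
```

```text
(array([-8.105,  2.58 , -0.192]), array([ 0.007, -0.003,  1.462])) 1.8667
```

Request:
step_arm:
  plan:
    - [[-8.1,2.6,-0.2,0,0,1.5],[-8.1,2.6,-0.2,0,0,1.5],[-8.1,2.6,-0.2,0,0,1.5],[-8.1,2.6,-0.2,0,0,1.5],[-8.1,2.6,-0.2,0,0,1.5],[-8.1,2.6,-0.2,0,0,1.5],[-8.1,2.6,-0.2,0,0,1.5],[-8.1,2.6,-0.2,0,0,1.5]]

```text
time_s: 2.53
ee_pos: [0.4818, 0.0232, 0.2195]
eef_rot: [-3.141, -0.0, 1.669]
force: [-0.3, 0.9, -0.8]
grip_width: 0.0469
grip_force: 0.0
```

```bash
python3 - <<'E'
from h import *
np.set_printoptions(precision=4,suppress=True)
T=T_tool(); c=cam('wrist',T); print(T)
im=ctrl.camera('wrist'); cv2.imwrite('pics/w0.png',im[:,:,::-1]); np.save('w0.npy',T)
for q,z in [('seat',.036),('rib_top',.072),('bay_left',.085),('bay_right',.085)]:
    for r in ctrl.place_of(q,'wrist')[:3]: print(q,np.round(r['at'],1),round(r['confidence'],2),onz(c,r['at'],z))
hsv=cv2.cvtColor(im,cv2.COLOR_RGB2HSV); m=cv2.inRange(hsv,(105,120,60),(125,255,255)); k,l,st,ce=cv2.connectedComponentsWithStats(m)
for i in range(1,k):
    if st[i,4]>60: print(ce[i],st[i],cv2.boxPoints(cv2.minAreaRect(np.argwhere(l==i)[:,::-1].astype(np.float32))).tolist())
cv2.imwrite('pics/w0c.png',cv2.resize(im[40:400,180:640][:,:,::-1],None,fx=1.65,fy=1.65))
E
```

```text
[[-0.0984  0.9951 -0.0007  0.4818]
 [ 0.9951  0.0984  0.      0.0232]
 [ 0.0001 -0.0006 -1.      0.2195]
 [ 0.      0.      0.      1.    ]]
seat [299.1  70.9] 0.89 [0.4473 0.13   0.036 ]
seat [305.  175.4] 0.86 [0.4622 0.0267 0.036 ]
seat [213.2 170.3] 0.68 [0.3656 0.0225 0.036 ]
rib_top [301.6  67.1] 0.94 [0.452  0.1294 0.072 ]
rib_top [197.9 174.7] 0.86 [0.3621 0.0235 0.072 ]
rib_top [308.3 185.3] 0.78 [0.4674 0.0237 0.072 ]
bay_left [415.5 206.1] 0.71 [0.5689 0.0166 0.085 ]
[296.4375  65.8274] [280  42  32  47 672] [[278.9339904785156, 82.51887512207031], [301.8113708496094, 41.33962631225586], [314.6321105957031, 48.46226501464844], [291.7547302246094, 89.64151000976562]]
[204.8201 173.0578] [181 158  49  32 778] [[179.56756591796875, 169.59458923339844], [187.886474609375, 153.88108825683594], [229.28378295898438, 175.7973175048828], [220.96487426757812, 191.5108184814453]]
[305.8505 183.5165] [295 162  22  44 515] [[293.7269287109375, 164.83343505859375], [305.54058837890625, 161.22369384765625], [318.1319580078125, 202.431884765625], [306.31829833984375, 206.0416259765625]]
[581.5981 377.3879] [572 369  19  17 214] [[570.682373046875, 382.9294128417969], [574.4000244140625, 366.1999816894531], [590.176513671875, 369.7058410644531], [586.4588623046875, 386.4352722167969]]
```

View pics/w0c.png

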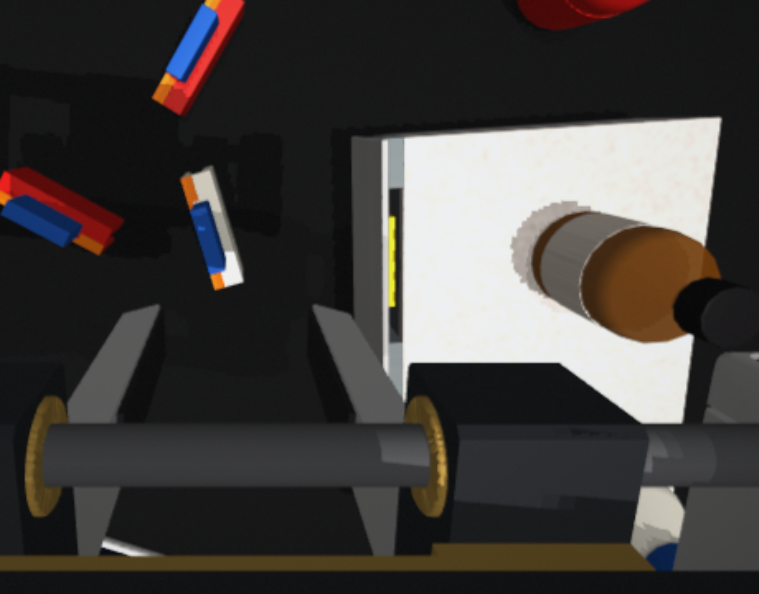

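The wrist view shows the white holder with its blue rib at px (306,184), orange front edge to the left (towards the robot). The lip strip is near px column 411–417, with the yellow spring at (417,198). The red look-alikes at (297,66) and (205,173) are clear of it.

```bash
python3 - <<'E'
from h import *
np.set_printoptions(precision=4,suppress=True)
T=np.load('w0.npy'); c=cam('wrist',T); im=cv2.imread('pics/w0.png')
for a,b in [((293.7,164.8),(306.3,206)),((305.5,161.2),(318.1,202.4))]:
    A,B=onz(c,a,.072),onz(c,b,.072); d=A-B; print('rib edge',A,B,np.arctan2(-d[0],d[1]))
# lip: profile of rows
g=cv2.cvtColor(im,cv2.COLOR_BGR2GRAY)
for r in (135,160,185,210,235,255): print(r,g[r,388:432].tolist())
# overlay
S=4;x0,y0,x1,y1=270,110,450,270
v=cv2.resize(im[y0:y1,x0:x1],None,fx=S,fy=S,interpolation=cv2.INTER_CUBIC)
def box(p,yaw,lo,hi,col):
    ca,sa=np.cos(yaw),np.sin(yaw); P=[]
    for z in (lo[2],hi[2]):
        P.append([proj(c,[p[0]+ca*x-sa*y,p[1]+sa*x+ca*y,z]) for x,y in [(lo[0],lo[1]),(hi[0],lo[1]),(hi[0],hi[1]),(lo[0],hi[1])]])
    for Q in P: cv2.polylines(v,[np.int32((np.array(Q)-[x0,y0]+.5)*S)],True,col,1)
mid=(.5777,-.0478)
box(mid,.159,(-.002,-.14,0.085),(.002,.14,.085),(0,255,0))
box((.468,.024),.25,(-.005,-.02,.042),(.005,.02,.072),(0,255,255))
box((.468,.024),.25,(-.008,-.037,.042),(.011,.037,.042),(0,255,0))
cv2.imwrite('pics/ov.png',v)
E
```

```text
rib edge [0.452  0.0419 0.072 ] [0.4674 0.0031 0.072 ] 0.37702671773062557
rib edge [0.4628 0.0464 0.072 ] [0.4784 0.0078 0.072 ] 0.3848691721826746
135 [17, 17, 16, 16, 24, 61, 68, 68, 68, 69, 67, 67, 67, 66, 68, 68, 68, 69, 67, 67, 67, 67, 66, 149, 224, 229, 229, 166, 155, 159, 159, 159, 160, 159, 160, 160, 159, 230, 239, 239, 239, 239, 239, 239]
160 [16, 16, 16, 15, 16, 49, 67, 70, 68, 69, 68, 68, 68, 68, 68, 69, 69, 70, 68, 67, 67, 68, 67, 121, 222, 228, 227, 128, 41, 28, 29, 30, 29, 32, 56, 75, 166, 232, 239, 239, 239, 239, 239, 239]
185 [12, 13, 13, 12, 13, 24, 62, 68, 69, 70, 68, 68, 69, 69, 69, 69, 69, 69, 69, 68, 68, 68, 67, 109, 193, 206, 207, 189, 214, 218, 208, 109, 31, 32, 53, 78, 181, 234, 240, 239, 239, 239, 240, 239]
210 [13, 12, 15, 15, 14, 13, 59, 68, 67, 68, 68, 68, 68, 68, 68, 67, 69, 69, 69, 69, 68, 68, 68, 97, 189, 207, 210, 195, 213, 216, 215, 117, 28, 31, 56, 77, 194, 235, 238, 238, 239, 238, 239, 239]
235 [90, 90, 90, 90, 90, 90, 84, 73, 67, 67, 66, 67, 68, 67, 67, 66, 67, 67, 68, 68, 67, 67, 67, 82, 176, 203, 210, 132, 53, 29, 30, 28, 27, 41, 58, 73, 202, 236, 239, 239, 239, 239, 238, 239]
255 [90, 91, 90, 90, 90, 90, 90, 90, 90, 90, 90, 90, 90, 90, 90, 90, 89, 89, 90, 83, 70, 67, 67, 69, 176, 213, 219, 181, 154, 150, 150, 151, 150, 151, 151, 150, 216, 236, 239, 239, 239, 239, 239, 239]
```

View pics/ov.png

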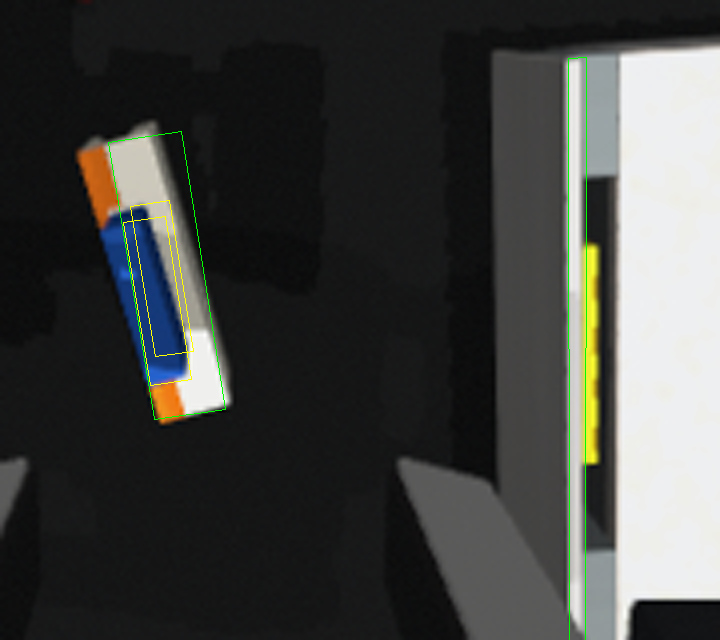

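```bash
python3 - <<'E'
from h import *
from scipy.optimize import least_squares
np.set_printoptions(precision=4,suppress=True)
T=np.load('w0.npy'); c=cam('wrist',T); im=cv2.imread('pics/w0.png')
obs=[((-.008,.037,.042),(79,150)),((-.008,-.037,.042),(160,422)),((.011,-.037,.042),(230,403)),((-.005,-.02,.072),(151,384)),((.005,-.02,.072),(188,376)),((-.005,.02,.072),(102,230))]
px=[(np.array(p)/4+[270,110]-.4) for _,p in obs]
def W(p,b): 
    ca,sa=np.cos(p[2]),np.sin(p[2]); return [p[0]+ca*b[0]-sa*b[1],p[1]+sa*b[0]+ca*b[1],b[2]]
f=lambda p: np.concatenate([proj(c,W(p,b))-q for (b,_),q in zip(obs,px)])
r=least_squares(f,[.468,.024,.35],loss='soft_l1'); p=r.x; print(p,f(p).reshape(-1,2))
print('above',go([p[0],p[1],.12],p[2]),'at',go([p[0],p[1],.046],p[2]))
print(go([p[0],p[1],.046],p[2]))
S=4;v=cv2.resize(im[110:270,270:450],None,fx=S,fy=S,interpolation=cv2.INTER_CUBIC)
for lo,hi,zs in [((-.005,-.02),(.005,.02),(.042,.072)),((-.008,-.037),(.011,.037),(.042,)),((-.008,-.037),(-.005,.037),(0,)),((.005,-.037),(.011,.037),(0,))]:
    for z in zs: cv2.polylines(v,[np.int32((np.array([proj(c,W(p,(x,y,z))) for x,y in [(lo[0],lo[1]),(hi[0],lo[1]),(hi[0],hi[1]),(lo[0],hi[1])]])-[270,110]+.5)*S)],True,(0,255,0),1)
cv2.imwrite('pics/ov2.png',v[:,:400])
E
```

```text
[0.4652 0.0234 0.3723] [[ 0.3278  0.3099]
 [ 0.2747 -0.3545]
 [-0.037  -0.2402]
 [-0.5439  0.66  ]
 [ 0.1191 -0.0312]
 [-0.1425 -0.2956]]
above (array([-0.039, -0.526,  3.336]), array([ 0.003, -0.   , -2.565])) at (array([-0.039, -0.527,  5.803]), array([ 0.003, -0.   , -2.565]))
(array([-0.039, -0.527,  5.803]), array([ 0.003, -0.   , -2.565]))
```

View pics/ov2.png

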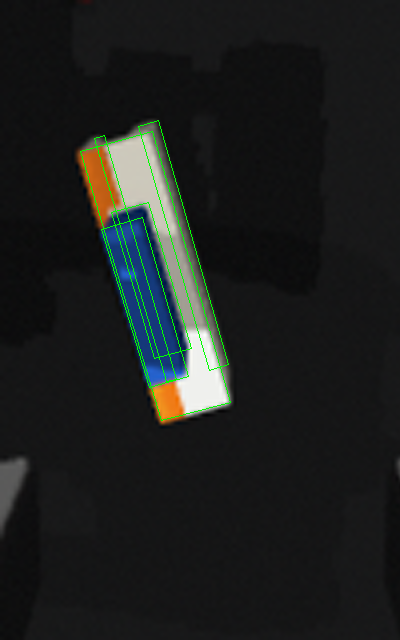

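Request:
step_arm:
  plan:
    - [[-0.04,-0.53,1,0,0,-1.3],[-0.04,-0.53,2,0,0,-2.57],[-0.04,-0.53,3.3,0,0,-2.57],[-0.04,-0.53,4.6,0,0,-2.57],[-0.04,-0.53,5.3,0,0,-2.57],[-0.04,-0.53,5.77,0,0,-2.57],[-0.04,-0.53,5.77,0,0,-2.57],[-0.04,-0.53,5.77,0,0,-2.57]]

```text
time_s: 3.45
ee_pos: [0.4653, 0.0229, 0.047]
eef_rot: [-3.141, -0.0, 1.943]
force: [-0.4, 0.3, 0.4]
grip_width: 0.0467
grip_force: 0.0
```

Request:
step_arm:
  plan:
    - [[0,0,0,0,0,0],[0,0,0,0,0,0],[0,0,0,0,0,0],[0,0,0,0,0,0],[0,0,0,0,0,0],[0,0,0,0,0,0]]
  grip: 0
  squeeze: 30

```text
time_s: 3.95
ee_pos: [0.4657, 0.0221, 0.047]
eef_rot: [3.141, 0.0, 1.942]
force: [0.4, 0.9, -0.5]
grip_width: 0.0102
grip_force: 0.0
```

Request:
step_arm:
  plan:
    - [[0,0,0,0,0,0],[0,0,0,0,0,0],[0,0,0,0,0,0],[0,0,0,0,0,0]]
  squeeze: 40

```text
time_s: 4.28
ee_pos: [0.4657, 0.0221, 0.047]
eef_rot: [3.141, 0.0, 1.942]
force: [-1.3, -0.1, 6.5]
grip_width: 0.0095
grip_force: 40.0
```

Request:
step_arm:
  plan:
    - [[0,0,-0.5,0,0,0],[0,0,-1.5,0,0,0],[0,0,-2.5,0,0,0],[0,0,-3,0,0,0],[0,0,-3,0,0,0],[0,0,-3,0,0,0]]

```text
time_s: 4.78
ee_pos: [0.4656, 0.0221, 0.1367]
eef_rot: [3.141, 0.0, 1.942]
force: [-0.7, -0.8, -1.3]
grip_width: 0.0098
grip_force: 40.0
```

```bash
python3 - <<'E'
from h import *
np.set_printoptions(precision=4,suppress=True)
yaw=.159;mid=np.array([.5777,-.0478]);u=np.array([np.cos(yaw),np.sin(yaw)]);v=np.array([-u[1],u[0]])
T=T_tool(); o=ctrl.get_obs(); print(o['grip_width'],o['grip_force'],T[:3,3])
for n in ['wrist','side']:
    im=ctrl.camera(n); cv2.imwrite(f'pics/{n}1.png',im[:,:,::-1])
np.save('w1.npy',T)
bl=mid+.065*v; print('bay',bl,go([*bl,T[2,3]],yaw))
a=cv2.imread('pics/wrist1.png')[100:330,200:460]; b=cv2.imread('pics/side1.png')[150:280,240:400]
cv2.imwrite('pics/c1.png',np.hstack([cv2.resize(a,(452,400)),cv2.resize(b,(348,283)) if 0 else cv2.resize(cv2.copyMakeBorder(b,27,27,0,0,cv2.BORDER_CONSTANT),(348,400))]))
E
```

```text
0.009770622070216624 39.995577335357666 [0.4656 0.0221 0.1367]
bay [0.5674 0.0164] (array([-1.417,  3.115, -0.049]), array([-0.019, -0.006,  2.025]))
```

View pics/c1.png

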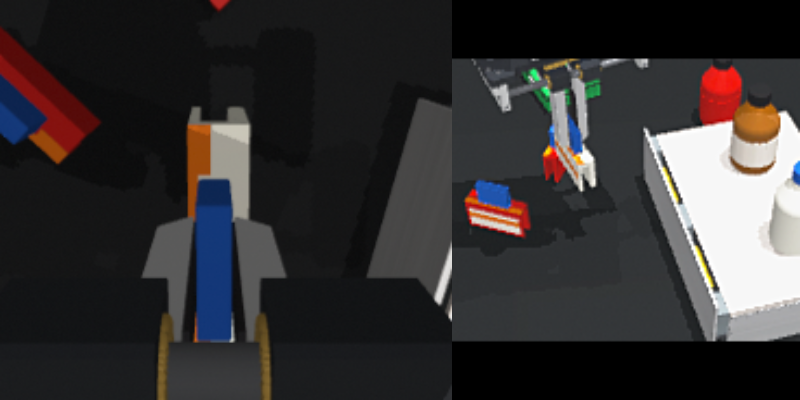

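Holder held squarely, rib centred between the fingers, orange face towards the robot. Moving above the left bay.

Request:
step_arm:
  plan:
    - [[0,0,-0.6,0,0,0],[-0.4,0.8,-0.6,0,0,0.7],[-0.9,1.8,-0.6,0,0,1.4],[-1.3,2.7,-0.6,0,0,2.02],[-1.42,3.1,-0.6,0,0,2.02],[-1.42,3.1,-0.6,0,0,2.02],[-1.42,3.1,-0.6,0,0,2.02]]

```text
time_s: 5.47
ee_pos: [0.567, 0.0162, 0.1528]
eef_rot: [-3.138, -0.001, 1.731]
force: [-0.8, 0.1, -0.6]
grip_width: 0.0098
grip_force: 40.0
```

```bash
python3 - <<'E'
from h import *
np.set_printoptions(precision=4,suppress=True)
yaw=.159;mid=np.array([.5777,-.0478]);u=np.array([np.cos(yaw),np.sin(yaw)]);v=np.array([-u[1],u[0]])
T=T_tool(); c=cam('wrist',T); bl=mid+.065*v; print(T[:3,3],go([*bl,T[2,3]],yaw))
im=ctrl.camera('wrist')[:,:,::-1]; cv2.imwrite('pics/wrist2.png',im)
S=3;x0,y0,x1,y1=230,60,460,250
w=cv2.resize(im[y0:y1,x0:x1],None,fx=S,fy=S,interpolation=cv2.INTER_CUBIC)
def rect(p,y,lo,hi,z,col):
    ca,sa=np.cos(y),np.sin(y)
    Q=[proj(c,[p[0]+ca*a-sa*b,p[1]+sa*a+ca*b,z]) for a,b in [(lo[0],lo[1]),(hi[0],lo[1]),(hi[0],hi[1]),(lo[0],hi[1])]]
    cv2.polylines(w,[np.int32((np.array(Q)-[x0,y0]+.5)*S)],True,col,1)
rect(mid,yaw,(-.002,-.14),(.002,.14),.085,(0,255,0)); rect(mid,yaw,(.002,.018),(.014,.112),.07,(0,255,0))
hy=np.arctan2(T[1,1],T[0,1]); p=T[:2,3]; zh=T[2,3]-.047
rect(p,hy,(-.005,-.02),(.005,.02),zh+.072,(255,0,255)); rect(p,hy,(-.008,-.037),(.011,.037),zh+.042,(255,0,255));rect(p,hy,(.005,-.037),(.011,.037),zh,(255,0,255))
cv2.imwrite('pics/c2.png',w)
E
```

```text
[0.567  0.0162 0.1528] (array([ 0.005,  0.015, -0.   ]), array([-0.03 , -0.006,  0.009]))
```

View pics/c2.png

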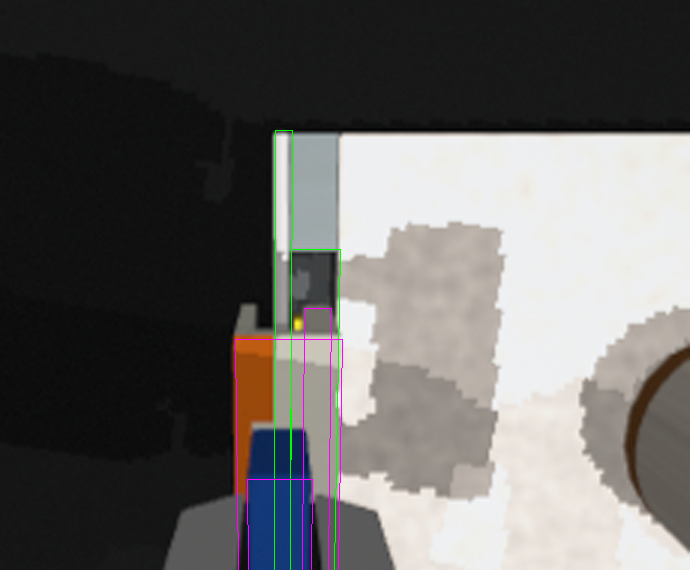

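The overlay fits: lip, slot and holder align within about 1 px, and the tongue (px col ~335) is above the slot. Lowering.

Request:
step_arm:
  plan:
    - [[0,0.01,0.2,-0.03,0,0],[0,0.01,0.4,-0.03,0,0],[0,0.01,0.6,-0.03,0,0],[0,0.01,0.8,-0.03,0,0],[0,0.01,1.0,-0.03,0,0],[0,0.01,1.2,-0.03,0,0],[0,0.01,1.4,-0.03,0,0],[0,0.01,1.4,-0.03,0,0]]

```text
time_s: 6.18
ee_pos: [0.5674, 0.0162, 0.1113]
eef_rot: [3.14, -0.0, 1.73]
force: [0.5, 0.3, -0.9]
grip_width: 0.0098
grip_force: 40.0
```

Request:
step_arm:
  plan:
    - [[0,0,0.07,0,0,0],[0,0,0.14,0,0,0],[0,0,0.2,0,0,0],[0,0,0.25,0,0,0],[0,0,0.3,0,0,0],[0,0,0.34,0,0,0],[0,0,0.34,0,0,0]]

```text
time_s: 6.77
ee_pos: [0.5681, 0.0162, 0.1027]
eef_rot: [3.138, 0.0, 1.73]
force: [-1.4, 1.1, 3.0]
grip_width: 0.0097
grip_force: 40.0
```

Request:
step_arm:
  plan:
    - [[0,0,0.04,0,0,0],[0,0,0.08,0,0,0],[0,0,0.12,0,0,0],[0,0,0.16,0,0,0],[0,0,0.18,0,0,0],[0,0,0.18,0,0,0]]

```text
time_s: 7.27
ee_pos: [0.5681, 0.0162, 0.0973]
eef_rot: [3.138, 0.0, 1.73]
force: [-1.9, -0.2, 5.5]
grip_width: 0.0095
grip_force: 40.0
```

Request:
step_arm:
  plan:
    - [[0,0,0.03,0,0,0],[0,0,0.06,0,0,0],[0,0,0.08,0,0,0],[0,0,0.1,0,0,0],[0,0,0.1,0,0,0],[0,0,0.1,0,0,0]]

```text
time_s: 7.77
ee_pos: [0.5682, 0.0162, 0.096]
eef_rot: [3.137, 0.0, 1.73]
force: [-9.6, -1.0, 23.0]
grip_width: 0.0096
grip_force: 40.0
```

Request:
step_arm:
  plan:
    - [[0,0,0,0,0,0],[0,0,0,0,0,0],[0,0,0,0,0,0],[0,0,0,0,0,0]]

```text
time_s: 8.1
ee_pos: [0.5682, 0.0162, 0.096]
eef_rot: [3.137, 0.0, 1.73]
force: [-11.0, -0.5, 22.6]
grip_width: 0.0096
grip_force: 40.0
```

```bash
python3 - <<'E'
from h import *
b=ctrl.camera('side')[:,:,::-1]; a=ctrl.camera('wrist')[:,:,::-1]
cv2.imwrite('pics/c3.png',np.hstack([cv2.resize(b[120:280,270:430],(400,400),interpolation=cv2.INTER_CUBIC),cv2.resize(a[60:260,220:420],(400,400),interpolation=cv2.INTER_CUBIC)]))
o=ctrl.get_obs();print(o['ee_pos'],o['force'],o['time_s'])
E
```

```text
[0.56822733 0.01618699 0.09599827] [-9.93596456  0.36672274 21.73786487] 8.2
```

View pics/c3.png

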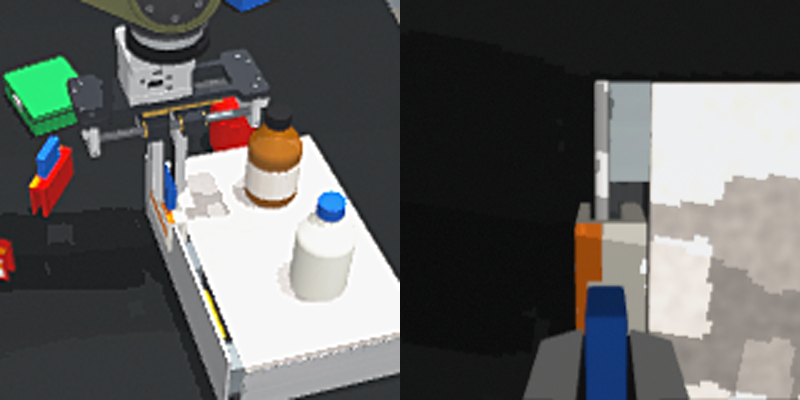

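The holder straddles the lip: orange face in front, tongue in the slot at the left bay, bottles undisturbed. TCP height (0.096) and the force jump to about 22 N both match it being fully home.

```bash
python3 -c "
from station import ctrl
print(ctrl.hand_in())"
```

```text
the job is handed in; nothing more can be done
None
```

I handed the job in with the white holder still gripped and pressed home in the amber bottle's (left) bay at about 22 N; the hand-in returned no verdict.

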